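Lamp on, then the shutter key

ROBOT

A 7-joint arm with a two-finger parallel gripper is mounted at the origin on a cart in front of the work surface, level with it; the furniture and walls round the work are solid. World frame = base frame: x ahead of the robot, y to its left, z up, the work surface at z = 0. Lengths are in m, angles in rad, forces in N, time in s.
With the tool pointing down it reaches from about 0.425 to 0.925 m from the base axis. Payload 6.8 kg.
Tool frame: the origin (TCP) lies midway between the tips of the shut fingers; the grasp point (between the pads) lies 19 mm behind it; z points along the fingers, y is the line along which they close (so a half turn about z gives the same grasp; the last joint's range is limited). The gripper opens to 85 mm and grips with 20 to 120 N. Pads are 22 mm wide; open, the fingers measure 114 mm over their backs; the gripper's body (76 mm by 85 mm) begins 54 mm behind the grasp point. The pads swing forward as they close: fully open they stand 13 mm farther back than shut.
Start: joints at [-1.436, 0.477, 0.022, 1.555, -0.011, 1.109, -0.083], TCP at [0.162, 0.655, 0.231] pointing down, gripper open.
Joint ranges: [-2.96, 2.96], [-0.34, 2.1], [-1.41, 1.46], [0.24, 2.44], [-1.37, 4.51], [0.17, 1.92], [-2.96, 2.96]. Speed limits (rad/s): [2.39, 2.39, 3.14, 3.14, 3.14, 3.14, 3.14].

INTERFACE

Orientations are given as a rotation vector (axis times angle).
In Python, from bench import r gives the robot as it stands. The module is installed in compiled form; this text tells all that it offers.
- The arm moves only by the tool apply_moves, never from a script. Its argument "rows" is a list of rows, each a list of 6 numbers: the shift along the tool's x, y, z scaled (see below), then the turn, a rotation vector about the tool's x, y, z scaled (see below). A call has 1 to 5 rows; each row is the pose to reach, as a shift and turn from the pose commanded when the call began, along the tool's axes at that moment; what a row does not reach only later rows make up. The controller multiplies each number of a shift by 0.25 m and each number of a turn by 90 degrees. A row lasts 1/8 s, in which the tool goes at most 62.5 mm and 10.7 degrees, less where a joint would pass 70% of its speed; a pose out of reach is approached as far as the arm can. A call with a number of a shift or a turn outside -1 to 1 is refused whole. A call with a gripper value outside its range is refused whole. "claw" is the opening, from 0 (shut) to 1 (fully open), set as the call begins (left out, the last holds). The fingers move at their own pace and stop on an object; "newtons" is the grip in N (left out, the last holds). Time passes only in rows, so rows that repeat a pose let the fingers close. It gives the time, the measured TCP pose, the force, the opening and the grip force at its end, in the units of the state.
- r.get_obs(): the state, without advancing time (a new reading comes with each control period).
- r.grab_frame(name): name is "scene" or "side" or "wrist"; returns a dict with "pixels" (420x560x3 uint8, red, green, blue), "intrinsics" (3x3 intrinsics, pixels), "dist" ([k1, k2, p1, p2, k3] as OpenCV has them; the pictures are not rectified), "eye" and "attitude" of the camera in the world. Camera axes: x right, y up, looking along -z (the intrinsics and any distortion apply to the point x, -y, -z); pixel columns grow to the right and rows downward; lengths in m; the calibration is good to about 2 mm. A picture is of the moment at which its call begins. There is no depth.
- r.hand_in(): hands the job in; it is judged then, once.
Trained networks look in a picture, given as the dict that the camera call returned (one of the last four; its "shot" number tells which), for a name from the list of things; names that differ only in an ending like _2 or _b are one class to them, and where a whole thing is asked for, a point or a joint stands for the part that bears it (a point fixed in the world has none). Each returns a list of dicts, best first, with "conf" (0 to 1); they miss things now and then, are a little off and sometimes report something else, mostly with a low value. They report only what shows in the picture. A call takes as long as a camera call.
- r.search_frame(picture, thing): "rect" ([left, top, width, height] in pixels, round what is visible of it).
- r.outline_of(picture, thing): "pixels" (420x560 bool, what is visible of it) and "rect" ([left, top, width, height] in pixels, round what is visible of it).
- r.landmark_of(picture, thing): "point" ([column, row] in pixels: a listed point, or the origin of a listed thing).
The state is a dict: "clock": time; "joints": joint angles; "qvel": joint speeds; "tau": joint torques, N m; "tcp_pos": TCP position; "orientation": TCP orientation; "contact_force": force on the tool from outside, world axes, zero at the start; "moment": the same for the moment, N m; "grip_width": finger opening in m; "gripper_force": force on a finger pad.
Only numpy, scipy, OpenCV 4.12 (cv2) and the standard library are available. Lean on these libraries where they do the work, as an engineer would, in place of code of your own. Each camera call takes 0.05 s, during which the arm holds its last target. There are 200 camera calls.

TASK

Take a picture through the microscope with your fingertips: first switch the lamp on by pressing the raised, orange-dotted end of the black rocker on the grey lamp box fully down, and only then press the blue shutter key gently all the way down, let it come up again and withdraw. Do not press the red or the yellow key, do not lift or shove the switches or the lamp box, and leave everything else as it stands.

Things in the scene. Friction and masses are not known exactly. Their poses are not given: they have to be found in the camera images.
- shutter_switch: shutter: round white wireless hand switch, loose on the worktop, 0.25 kg (hidden variation), base 64 mm across and 23 mm high, with one round blue key in its middle; origin: centre of the underside, z up
- shutter_key (a joint): travel of the blue key, a slide: 0 = up, 0.006 m = fully down; spring: starts to move at 1.5 N, fully down at 4.5 N, comes up by itself when released
- shutter_key_top (a point): centre of the top face of the blue key (34 mm across, 36 mm above the worktop when up; moves down with the key, its collar 23 mm above the worktop)
- video_switch: video recording, to be left alone: round white wireless hand switch, loose on the worktop, 0.25 kg (hidden variation), base 64 mm across and 23 mm high, with one round red key in its middle; origin: centre of the underside, z up
- video_key (a joint): travel of the red key, a slide: 0 = up, 0.006 m = fully down; spring: starts to move at 1.5 N, fully down at 4.5 N, comes up by itself when released
- video_key_top (a point): centre of the top face of the red key (34 mm across, 36 mm above the worktop when up; moves down with the key, its collar 23 mm above the worktop)
- power_switch: camera power, to be left alone: round white wireless hand switch, loose on the worktop, 0.25 kg (hidden variation), base 64 mm across and 23 mm high, with one round yellow key in its middle; origin: centre of the underside, z up
- power_key (a joint): travel of the yellow key, a slide: 0 = up, 0.006 m = fully down; spring: starts to move at 1.5 N, fully down at 4.5 N, comes up by itself when released
- power_key_top (a point): centre of the top face of the yellow key (34 mm across, 36 mm above the worktop when up; moves down with the key, its collar 23 mm above the worktop)
- lamp_box: grey lamp control box, loose on rubber feet, 0.7 kg, 114 (its x) x 60 (its y) x 27 mm high, with one wide black rocker on top; origin: centre of the underside, z up. The rocker's orange-dotted end lies towards the box's +x
- lamp_rocker (a joint): hinge of the black rocker (74 x 38 x 8 mm, pivot across its middle, 37.5 mm above the worktop, along the box's y): near 0 = lamp off, orange-dotted end raised about 10 deg; 0.36 rad = lamp on, dotted end fully down (its end stop). Stiff hinge that stays where it is left; about 1.5 N on the dot moves it
- rocker_mark (a point): centre of the orange dot (17 mm across) on the upper face of the rocker, 26 mm from the pivot line; 46 mm above the worktop when the lamp is off, 37 mm when it is on (moves with the rocker)
- vial_1: small clear vial with a blue screw cap, 22 mm across, 52 mm tall, upright; origin: centre of the underside. To be left alone
- objective_b: silver spare objective with a yellow ring, 24 mm across, 36 mm tall, upright; origin: centre of the underside. To be left alone
- dropper_bottle_c: white dropper bottle with a black top, 28 mm across, 67 mm tall, upright; origin: centre of the underside. To be left alone
- mouse: red and black computer mouse, 103 (its x) x 59 x 39 mm; origin: centre of the underside. To be left alone
- pen_2: white marker pen with a red cap, 135 mm along its y, 17 mm thick, lying; origin: centre of the underside. To be left alone

How it is judged:
On the way, in this order (a step that is already met when the one before it is completed fails the run):
1. the lamp rocker is pressed over to on, blue key still up (value of joint lamp_rocker above 0.29 rad and value of joint shutter_key below 0.002 m), for 0.1 s.
2. the blue shutter key is pressed down by the fingers with the lamp on (value of joint shutter_key above 0.0048 m and contact force between the fingers and shutter_switch above 1 N and value of joint lamp_rocker above 0.29 rad), for 0.05 s.
At the end, for the whole second after the job is handed in: The rocker is on (over 0.29 of 0.36 rad), all three keys are up again (within 1 mm), the switches and the lamp box stand at rest within 20 mm of where they began, and the other things within 15 mm (value of joint lamp_rocker above 0.29 rad and value of joint each of shutter_key, video_key, power_key below 0.001 m and distance of each of shutter_switch, video_switch, power_switch, lamp_box from where it was at the start of the episode below 0.02 m and distance of each of vial_1, objective_b, dropper_bottle_c, mouse, pen_2 from where it was at the start of the episode below 0.015 m and linear speed of each of shutter_switch, video_switch, power_switch, lamp_box below 0.02 m/s); the robot touches nothing.
It fails at once if the red or the yellow key is pressed (over 2 mm) (value of joint any of video_key, power_key above 0.002 m).
It fails at once if the blue key is pressed while the lamp is off (value of joint shutter_key above 0.002 m and value of joint lamp_rocker below 0.29 rad).
It fails at once if the blue switch is pressed hard (over 25 N) (contact force between the fingers and shutter_switch above 25 N).
It fails at once if a switch or the lamp box is lifted (over 6 mm), tipped (over 0.2 rad) or shoved (over 20 mm) (height (world z) of any of shutter_switch, video_switch, power_switch, lamp_box above 0.006 m or angle between any of shutter_switch, video_switch, power_switch, lamp_box's own z axis and vertical above 0.2 rad or distance of any of shutter_switch, video_switch, power_switch, lamp_box from where it was at the start of the episode above 0.02 m).
It fails at once if one of the other things is moved by over 15 mm or toppled (distance of any of vial_1, objective_b, dropper_bottle_c, mouse, pen_2 from where it was at the start of the episode above 0.015 m or angle between any of vial_1, objective_b, dropper_bottle_c's own z axis and vertical above 0.4 rad).
It also fails if it takes over 42 s, if anything falls off the work surface, if the arm or the gripper's body presses on something with over 40 N, if the wrist force passes 120 N, or if a joint passes its speed limit or range.

## Working session

There is one attempt and no reset: what is moved stays moved. The work goes in short steps, Python scripts to look and compute and a tool call to move; the robot and the scene stay as the last step left them, time stands still between calls to the robot, and variables do not carry over. Pictures are saved under pics/ and viewed, at most 10 in all, crops included, and the job is handed in when it is done.

Besides the shell and the picture viewer there is one more tool, called after "Request:" by a JSON object that holds its "method" and its "body". apply_moves: Moves the arm, as the interface text tells. Its arguments: {"type":"object","properties":{"rows":{"type":"array","items":{"type":"array","items":{"type":"number"}}},"claw":{"type":"number"},"newtons":{"type":"number"}},"required":["rows"]}

```bash
mkdir -p pics
cat > h.py <<'E'
import numpy as np, cv2
from scipy.spatial.transform import Rotation as R
from bench import r
def rot(a):
    a=np.array(a,float)
    return a if a.shape==(3,3) else (R.from_rotvec(a).as_matrix() if a.size==3 else R.from_quat(a).as_matrix())
def ray(f,p):
    u=cv2.undistortPoints(np.array([[p]],float),np.array(f["intrinsics"],float),np.array(f["dist"],float))[0,0]
    d=rot(f["attitude"])@np.array([u[0],-u[1],-1]); return np.array(f["eye"],float),d/np.linalg.norm(d)
def atz(f,p,z):
    o,d=ray(f,p); return o+d*(z-o[2])/d[2]
def tri(rs):
    A=sum(np.eye(3)-np.outer(d,d) for o,d in rs); b=sum((np.eye(3)-np.outer(d,d))@o for o,d in rs)
    x=np.linalg.solve(A,b); return x,[np.linalg.norm(np.cross(x-o,d)) for o,d in rs]
def save(f,n): cv2.imwrite("pics/"+n,cv2.cvtColor(f["pixels"],cv2.COLOR_RGB2BGR))
E
python3 - <<'E'
from h import *
np.set_printoptions(precision=4,suppress=True)
o=r.get_obs();print(o)
F={n:r.grab_frame(n) for n in("scene","side","wrist")}
for n in F: save(F[n],n+".png");print(n,F[n]["eye"],F[n]["attitude"])
for t in("rocker_mark","shutter_key_top","video_key_top","power_key_top","lamp_box","shutter_switch","vial_1","objective_b","dropper_bottle_c","mouse","pen_2"):
    print(t)
    P=[]
    for n in F:
        l=r.landmark_of(F[n],t)
        for q in l[:2]: print("  ",n,np.round(q["point"],1),round(q["conf"],2))
        if l and l[0]["conf"]>.4: P.append(ray(F[n],l[0]["point"]))
    if len(P)>1: print("  ",*tri(P))
im=np.hstack([cv2.imread("pics/scene.png"),cv2.imread("pics/side.png")]);
E
```

```text
{'clock': 0.0, 'joints': array([-1.4361,  0.4778,  0.0223,  1.5564, -0.0115,  1.1093, -0.0831]), 'qvel': array([-0.0024,  0.0001, -0.0015,  0.0012,  0.0008, -0.0022, -0.003 ]), 'tau': array([ -0.0004, -59.6453,   1.6077, -28.1184,   0.0125,   0.0096,
        -0.    ]), 'tcp_pos': array([0.1622, 0.6546, 0.2303]), 'orientation': array([-0.3804, -3.1184,  0.0029]), 'contact_force': array([ 0.1967, -0.7172,  1.2581]), 'moment': array([-0.0673, -0.0412,  0.0374]), 'gripper_force': 0.0, 'grip_width': 0.08498115008042673}
scene [ 0.1705 -0.651   0.616 ] [ 0.8544 -0.243  -0.4981]
side [0.4486 0.7533 0.6855] [ 0.0486 -1.3732 -2.7502]
wrist [0.0801 0.6769 0.373 ] [-0.2865 -0.2209  1.3145]
rocker_mark
   scene [213.7 146.6] 0.52
   scene [258.9 237.4] 0.31
   side [265.5 327.1] 0.75
   [0.5112 0.2315 0.0472] [np.float64(0.001710867563091143), np.float64(0.0017108675630909899)]
shutter_key_top
   scene [236.8 183.5] 0.66
   side [288.5 262.5] 0.65
   [0.4889 0.0626 0.0397] [np.float64(0.0038432765753060056), np.float64(0.003843276575306024)]
video_key_top
   scene [324.2 258.4] 0.78
   scene [18
[... 862 characters left out ...]
3071473), np.float64(0.0016751519753069996)]
objective_b
   scene [287.9 170.9] 0.44
   side [197.7 289.3] 0.73
   [ 0.6605  0.1031 -0.0072] [np.float64(0.0012512792651764644), np.float64(0.0012512792651761474)]
dropper_bottle_c
   scene [330.6 228.5] 0.69
   side [232.4 214.3] 0.59
   [ 0.6267 -0.1363 -0.0063] [np.float64(0.0018600194223363721), np.float64(0.00186001942233665)]
mouse
   scene [360.4 331. ] 0.95
   side [294.1 156.4] 0.81
   [ 0.4998 -0.3845  0.0108] [np.float64(0.0020186332506141862), np.float64(0.0020186332506140123)]
pen_2
   scene [190.2 215.9] 0.67
   side [349.4 275.1] 0.84
   [0.3656 0.0517 0.0024] [np.float64(0.0009721880913876946), np.float64(0.0009721880913875483)]
```

View pics/scene.png

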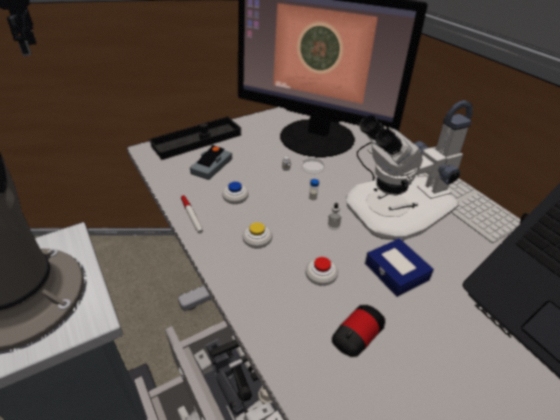

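View pics/side.png

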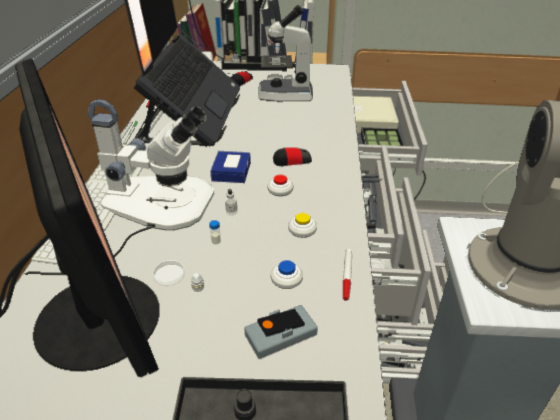

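The scene view shows the orange dot at (216,150) and the blue, yellow and red keys at (235,187), (257,229) and (322,265). The side view shows the dot at (267,325), blue at (288,267), yellow at (302,218) and red at (281,181). I'll refine these with colour centroids.

```bash
cat >> h.py <<'E'
def cen(f,c,lo,hi,rad=16):
    h=cv2.cvtColor(f["pixels"],cv2.COLOR_RGB2HSV); m=cv2.inRange(h,lo,hi)
    k=np.zeros_like(m); cv2.circle(k,tuple(int(v) for v in c),rad,255,-1); m&=k
    y,x=np.nonzero(m); return np.array([(x.min()+x.max())/2,(y.min()+y.max())/2]),np.array([x.mean(),y.mean()]),len(x)
def shift(target):
    o=r.get_obs(); return rot(o["orientation"]).T@(np.array(target)-o["tcp_pos"])/.25
OR=((3,150,120),(22,255,255)); BL=((105,150,60),(125,255,255)); YE=((22,150,100),(35,255,255))
E
python3 - <<'E'
from h import *
np.set_printoptions(precision=4,suppress=True)
S=r.grab_frame("scene");D=r.grab_frame("side")
for nm,a,b,c,z in(("dot",(216,150),(267,325),OR,.046),("blue",(235,187),(288,267),BL,.036),("yel",(257,229),(302,218),YE,.036)):
    p,q=cen(S,a,*c),cen(D,b,*c)
    print(nm,p,q,*tri([ray(S,p[1]),ray(D,q[1])]),atz(S,p[1],z),atz(D,q[1],z))
print("box corners",[atz(D,p,.027)[:2] for p in((246,330),(309,308),(316,324),(254,352))])
print("monitor base",atz(D,(95,325),0)[:2],"tray",[atz(D,p,.0)[:2] for p in((180,380),(345,380))])
print("mon corner", [atz(D,(150,372),z) for z in(.1,.2)], [atz(S,(240,92),z) for z in (.1,.2)],tri([ray(S,(240,92)),ray(D,(150,372))]))
print("pan knob",tri([ray(S,(204,128)),ray(D,(243,400))]))
print(shift((.511,.2315,.20)))
E
```

```text
dot (array([215.5, 148.5]), array([215.2778, 148.3889]), 18) (array([267. , 323.5]), array([267.2794, 323.8971]), 68) [0.5104 0.2229 0.0459] [np.float64(0.0003376890794449602), np.float64(0.00033768907944498495)] [0.51   0.2227 0.046 ] [0.5107 0.2228 0.046 ]
blue (array([234.5, 186. ]), array([234.5   , 186.2683]), 82) (array([286.5, 267. ]), array([286.4235, 267.0882]), 170) [0.4888 0.0677 0.0303] [np.float64(0.0001151395156560757), np.float64(0.0001151395156560541)] [0.4856 0.0606 0.036 ] [0.4886 0.0736 0.036 ]
yel (array([256.5, 228. ]), array([256.5   , 228.0781]), 128) (array([302.5, 218. ]), array([302.3817, 218.1756]), 131) [ 0.4639 -0.0876  0.0308] [np.float64(0.0004633826473030425), np.float64(0.0004633826473031175)] [ 0.4608 -0.0926  0.036 ] [ 0.4642 -0.0812  0.036 ]
box corners [array([0.5473, 0.2229]), array([0.4422, 0.1656]), array([0.4291, 0.201 ]), array([0.5284, 0.2667])]
monitor base [0.8229 0.2125] tray [array([0.6438, 0.3103]), array([0.3796, 0.2899])]
mon corner [array([0.6601, 0.3659, 0.1   ]), array([0.624 , 0.4321, 0.2   ])] [array([0.6728, 0.3956, 0.1   ]), array([0.5755, 0.1928, 0.2   ])] (array([0.6589, 0.3718, 0.1108]), [np.float64(0.0025996936554209854), np.float64(0.0025996936554209776)])
pan knob (array([0.5339, 0.3585, 0.0349]), [np.float64(0.0003870128471669436), np.float64(0.00038701284716700674)])
[-1.7614 -1.3097  0.1252]
```

Request:
{"method": "apply_moves", "body": {"rows": [[-0.18,-0.13,0],[-0.36,-0.26,0],[-0.54,-0.39,0],[-0.72,-0.52,0],[-0.88,-0.65,0]], "claw": 0, "newtons": 40}}

```text
$.rows[0]: bad value
```

Request:
{"method": "apply_moves", "body": {"rows": [[-0.18,-0.13,0.03],[-0.36,-0.26,0.06],[-0.54,-0.39,0.09],[-0.72,-0.52,0.12],[-0.88,-0.66,0.12]]}}

```text
$.rows[0]: bad value
```

Run:
```python
from h import *
np.set_printoptions(precision=4,suppress=True)
o=r.get_obs();print(o["clock"],o["tcp_pos"],rot(o["orientation"]),o["contact_force"],o["grip_width"])
W=r.grab_frame("wrist");save(W,"w1.png")
print(W["eye"])
for t,c,z in(("rocker_mark",OR,.046),("shutter_key_top",BL,.036)):
    for q in r.landmark_of(W,t)[:2]:
        print(t,q["point"],q["conf"],atz(W,q["point"],z))
        try:
            p=cen(W,q["point"],*c,rad=50);print("  col",p,atz(W,p[1],z))
        except Exception as e: print(e)
```

```text
1.9 [0.1623 0.6552 0.2313] [[-0.9706  0.2405 -0.    ]
 [ 0.2405  0.9706  0.0001]
 [ 0.      0.0001 -1.    ]] [ 0.293  -0.894   0.5709] 0.08539347783792763
[0.0802 0.6772 0.3739]
```

View pics/w1.png

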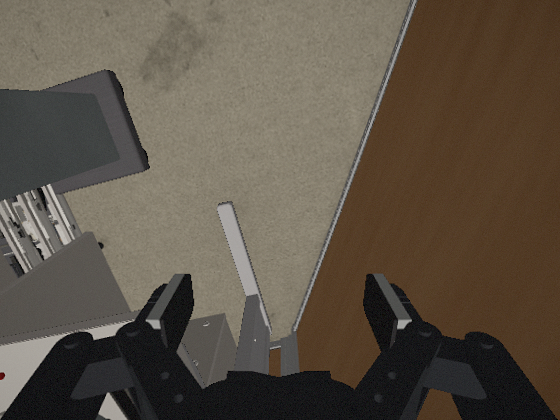

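The moves were refused because rows need six numbers. The wrist view shows only floor, so the arm is still at its start pose.

Request:
{"method": "apply_moves", "body": {"rows": [[-0.18,-0.13,0,0,0,0],[-0.36,-0.26,0,0,0,0],[-0.54,-0.39,0,0,0,0],[-0.72,-0.52,0,0,0,0],[-0.88,-0.65,0,0,0,0]], "claw": 0, "newtons": 40}}

```text
clock: 2.68
tcp_pos: [0.3382, 0.443, 0.2316]
orientation: [0.382, 3.118, 0.001]
contact_force: [0.8, 1.0, -0.4]
grip_width: 0.0
gripper_force: 0.0
```

Request:
{"method": "apply_moves", "body": {"rows": [[-0.18,-0.13,0.03,0,0,0],[-0.36,-0.26,0.06,0,0,0],[-0.54,-0.39,0.09,0,0,0],[-0.72,-0.52,0.12,0,0,0],[-0.88,-0.66,0.12,0,0,0]]}}

```text
clock: 3.3
tcp_pos: [0.5116, 0.23, 0.201]
orientation: [-0.38, -3.118, 0.0]
contact_force: [0.1, 0.5, 0.8]
grip_width: 0.0001
gripper_force: 0.0
```

Run:
```python
from h import *
np.set_printoptions(precision=4,suppress=True)
o=r.get_obs();print(o["clock"],o["tcp_pos"],rot(o["orientation"]),o["contact_force"],o["grip_width"])
W=r.grab_frame("wrist");save(W,"w2.png")
print(W["eye"])
for t,c,z in(("rocker_mark",OR,.046),("shutter_key_top",BL,.036)):
    for q in r.landmark_of(W,t)[:2]:
        print(t,q["point"],q["conf"],atz(W,q["point"],z))
        try:
            p=cen(W,q["point"],*c,rad=50);print("  col",p,atz(W,p[1],z))
        except Exception as e: print(e)
```

```text
3.3 [0.5116 0.23   0.201 ] [[-0.9707  0.2404 -0.0002]
 [ 0.2404  0.9707 -0.0002]
 [ 0.0001 -0.0002 -1.    ]] [0.0992 0.5128 0.7885] 0.00012894716055969496
[0.4295 0.252  0.3436]
rocker_mark [271.6, 198.7] 0.64 [0.5141 0.2238 0.046 ]
  col (array([271., 197.]), array([270.8945, 196.5138]), 218) [0.5117 0.2237 0.046 ]
shutter_key_top [126.9, 206.7] 0.87 [0.4879 0.0694 0.036 ]
  col (array([128. , 206.5]), array([128.5196, 206.6103]), 662) [0.4882 0.0712 0.036 ]
```

View pics/w2.png

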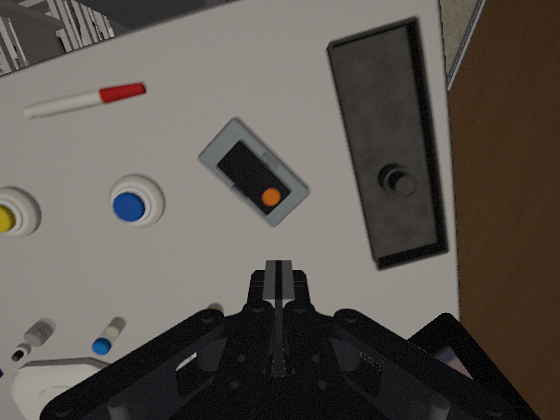

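The wrist view shows the orange dot at (271,197) on the rocker's near end and the blue key at (128,207). Both agree with the fixed cameras: dot (0.511, 0.2235), key about (0.488, 0.069). I'll descend over the dot.

Request:
{"method": "apply_moves", "body": {"rows": [[-0.01,-0.018,0.2,0,0,0],[-0.01,-0.018,0.4,0,0,0],[-0.01,-0.018,0.54,0,0,0],[-0.01,-0.018,0.57,0,0,0],[-0.01,-0.018,0.57,0,0,0]]}}

```text
clock: 4.08
tcp_pos: [0.512, 0.2275, 0.0593]
orientation: [0.379, 3.119, 0.001]
contact_force: [1.5, -0.2, 0.2]
grip_width: 0.0
gripper_force: 0.0
```

Request:
{"method": "apply_moves", "body": {"rows": [[0,0,0.016,0,0,0],[0,0,0.032,0,0,0],[0,0,0.048,0,0,0],[0,0,0.06,0,0,0],[0,0,0.06,0,0,0]]}}

```text
clock: 4.7
tcp_pos: [0.512, 0.2265, 0.0437]
orientation: [-0.381, -3.118, 0.0]
contact_force: [-0.8, -0.5, 0.4]
grip_width: 0.0
gripper_force: 0.0
```

Request:
{"method": "apply_moves", "body": {"rows": [[0,0,0.01,0,0,0],[0,0,0.018,0,0,0],[0,0,0.026,0,0,0],[0,0,0.026,0,0,0]]}}

```text
clock: 5.2
tcp_pos: [0.5125, 0.2268, 0.0376]
orientation: [0.38, 3.118, 0.001]
contact_force: [0.4, -0.1, 4.5]
grip_width: -0.0002
gripper_force: 2.4
```

Request:
{"method": "apply_moves", "body": {"rows": [[0,0,0.008,0,0,0],[0,0,0.008,0,0,0]]}}

```text
clock: 5.45
tcp_pos: [0.5126, 0.2268, 0.037]
orientation: [0.381, 3.118, 0.002]
contact_force: [-3.8, -0.6, 19.3]
grip_width: 0.0
gripper_force: 8.8
```

It hit the end stop (19 N at z = 0.037). I'll lift and check.

Request:
{"method": "apply_moves", "body": {"rows": [[0,0,-0.05,0,0,0],[0,0,-0.2,0,0,0],[0,0,-0.4,0,0,0],[0,0,-0.5,0,0,0],[0,0,-0.5,0,0,0]]}}

```text
clock: 6.08
tcp_pos: [0.5129, 0.227, 0.1622]
orientation: [0.38, 3.116, 0.004]
contact_force: [0.4, 0.1, -0.3]
grip_width: 0.0001
gripper_force: 0.0
```

Run:
```python
from h import *
np.set_printoptions(precision=4,suppress=True)
o=r.get_obs();print(o["clock"],o["tcp_pos"])
W=r.grab_frame("wrist");S=r.grab_frame("scene");D=r.grab_frame("side")
Z=lambda f,x,y,w,h:cv2.resize(cv2.cvtColor(f["pixels"][y:y+h,x:x+w],cv2.COLOR_RGB2BGR),(380,300))
cv2.imwrite("pics/c1.png",np.hstack([Z(W,100,80,300,237),Z(D,220,240,127,100)]))
for n,f in(("W",W),("S",S),("D",D)):
  for t,c,z in(("rocker_mark",OR,.037),("shutter_key_top",BL,.036)):
    for q in r.landmark_of(f,t)[:1]:
        try: p=cen(f,q["point"],*c,rad=40 if n=="W" else 16);print(n,t,q["point"],q["conf"],atz(f,q["point"],z),p[1],atz(f,p[1],z))
        except Exception as e: print(n,t,e)
p=cen(D,(267,325),*OR);q=cen(S,(216,150),*OR);print(tri([ray(D,p[1]),ray(S,q[1])]))
print(shift((.4885,.0690,.10)))
```

```text
6.075 [0.5129 0.227  0.1622]
W rocker_mark [272.3, 204.5] 0.71 [0.5129 0.2231 0.037 ] [274.7064 202.6043] [0.5116 0.2257 0.037 ]
W shutter_key_top [110.0, 219.4] 0.94 [0.49   0.0687 0.036 ] [112.2186 215.7537] [0.4871 0.0724 0.036 ]
S rocker_mark [212.4, 152.0] 0.54 [0.5014 0.2238 0.037 ] [216.     150.7778] [0.5121 0.2246 0.037 ]
S shutter_key_top [234.5, 185.1] 0.42 [0.4876 0.0648 0.036 ] [234.5    186.2683] [0.4856 0.0606 0.036 ]
D rocker_mark [266.0, 327.1] 0.94 [0.5131 0.2223 0.037 ] [266.4937 327.6709] [0.5121 0.2234 0.037 ]
D shutter_key_top [291.1, 262.2] 0.69 [0.4804 0.0593 0.036 ] [286.4235 267.0882] [0.4886 0.0736 0.036 ]
(array([0.512 , 0.2239, 0.0375]), [np.float64(0.00013442819771593235), np.float64(0.00013442819771574104)])
[-0.0617 -0.6331  0.2389]
```

View pics/c1.png

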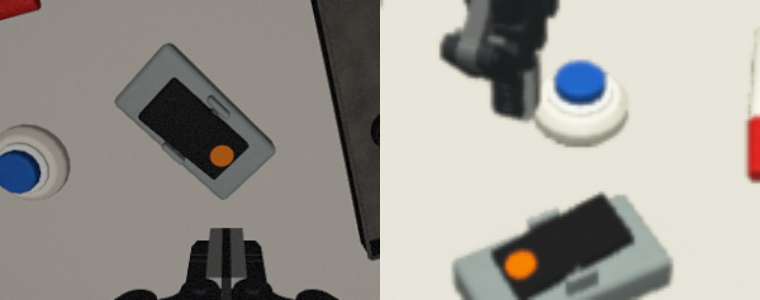

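The crops show the rocker's dotted end down. The dot now triangulates to z = 37.5 mm, so the lamp is on and the box hasn't moved. Next is the blue key.

Request:
{"method": "apply_moves", "body": {"rows": [[-0.02,-0.2,0,0,0,0],[-0.04,-0.42,0,0,0,0],[-0.062,-0.635,0.05,0,0,0],[-0.062,-0.635,0.25,0,0,0],[-0.062,-0.635,0.25,0,0,0]]}}

```text
clock: 7.15
tcp_pos: [0.4862, 0.0677, 0.0954]
orientation: [-0.381, -3.112, 0.004]
contact_force: [0.4, 0.2, 1.0]
grip_width: 0.0003
gripper_force: 0.0
```

Run:
```python
from h import *
np.set_printoptions(precision=4,suppress=True)
print(r.get_obs()["tcp_pos"])
W=r.grab_frame("wrist");D=r.grab_frame("side")
Z=lambda f,x,y,w,h:cv2.resize(cv2.cvtColor(f["pixels"][y:y+h,x:x+w],cv2.COLOR_RGB2BGR),(380,300))
cv2.imwrite("pics/c2.png",np.hstack([Z(W,100,80,380,300),Z(D,220,200,127,100)]))
for q in r.landmark_of(W,"shutter_key_top")[:2]: print(q,atz(W,q["point"],.036))
```

```text
[0.4862 0.0677 0.0954]
{'point': [280.9, 236.4], 'conf': 0.76} [0.4903 0.07   0.036 ]
```

View pics/c2.png

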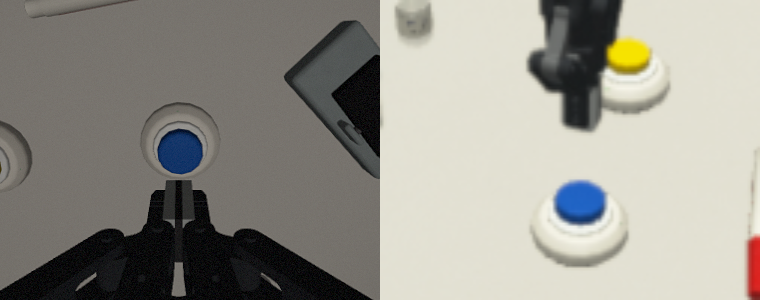

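The fingers are above the blue key, which sits at crop (180,151), with a 3 mm correction to make. I'll descend to just above it, then press in small steps.

Request:
{"method": "apply_moves", "body": {"rows": [[-0.01,0.008,0.1,0,0,0],[-0.01,0.008,0.19,0,0,0],[-0.01,0.008,0.215,0,0,0],[-0.01,0.008,0.215,0,0,0]]}}

```text
clock: 7.8
tcp_pos: [0.4924, 0.0706, 0.0449]
orientation: [0.379, 3.118, 0.001]
contact_force: [-0.3, -0.4, 0.1]
grip_width: -0.0002
gripper_force: 0.0
```

Request:
{"method": "apply_moves", "body": {"rows": [[0,0,0.012,0,0,0],[0,0,0.02,0,0,0],[0,0,0.028,0,0,0],[0,0,0.028,0,0,0]]}}

```text
clock: 8.3
tcp_pos: [0.4917, 0.0701, 0.037]
orientation: [-0.381, -3.118, 0.0]
contact_force: [0.3, 0.7, 0.2]
grip_width: 0.0004
gripper_force: 0.0
```

Request:
{"method": "apply_moves", "body": {"rows": [[0,0,0.01,0,0,0],[0,0,0.016,0,0,0],[0,0,0.022,0,0,0],[0,0,0.022,0,0,0]]}}

```text
clock: 8.8
tcp_pos: [0.4919, 0.0701, 0.0316]
orientation: [0.381, 3.118, 0.0]
contact_force: [0.3, -0.6, 4.1]
grip_width: 0.0001
gripper_force: 1.8
```

Request:
{"method": "apply_moves", "body": {"rows": [[0,0,0.003,0,0,0],[0,0,0.003,0,0,0]]}}

```text
clock: 9.05
tcp_pos: [0.4919, 0.0701, 0.0309]
orientation: [0.381, 3.118, 0.0]
contact_force: [-0.6, -0.9, 3.4]
grip_width: -0.0001
gripper_force: 2.0
```

Request:
{"method": "apply_moves", "body": {"rows": [[0,0,0.002,0,0,0],[0,0,0.002,0,0,0]]}}

```text
clock: 9.3
tcp_pos: [0.4919, 0.0701, 0.0304]
orientation: [0.38, 3.118, 0.0]
contact_force: [0.6, -0.8, 4.3]
grip_width: -0.0
gripper_force: 2.1
```

Request:
{"method": "apply_moves", "body": {"rows": [[0,0,0.002,0,0,0],[0,0,0.002,0,0,0]]}}

```text
clock: 9.55
tcp_pos: [0.4919, 0.0701, 0.0299]
orientation: [0.381, 3.118, 0.0]
contact_force: [-0.5, -0.4, 6.0]
grip_width: -0.0001
gripper_force: 2.9
```

Request:
{"method": "apply_moves", "body": {"rows": [[0,0,0.002,0,0,0],[0,0,0.002,0,0,0]]}}

```text
clock: 9.8
tcp_pos: [0.4919, 0.0701, 0.0298]
orientation: [0.381, 3.118, 0.0]
contact_force: [-2.2, -1.5, 11.4]
grip_width: 0.0001
gripper_force: 5.6
```

The key is fully down: z has stopped at 0.030 and the force has climbed to 11 N. Withdrawing now.

Request:
{"method": "apply_moves", "body": {"rows": [[0,0,-0.03,0,0,0],[0,0,-0.1,0,0,0],[0,0,-0.3,0,0,0],[0,0,-0.5,0,0,0],[0,0,-0.6,0,0,0]]}}

```text
clock: 10.42
tcp_pos: [0.4922, 0.0703, 0.1816]
orientation: [0.38, 3.116, 0.002]
contact_force: [0.4, -0.3, -0.3]
grip_width: -0.0003
gripper_force: 0.0
```

Request:
{"method": "apply_moves", "body": {"rows": [[0,0,-0.05,0,0,0],[0,0,-0.05,0,0,0],[0,0,-0.05,0,0,0],[0,0,-0.05,0,0,0]]}}

```text
clock: 10.92
tcp_pos: [0.491, 0.0699, 0.1906]
orientation: [-0.38, -3.116, 0.002]
contact_force: [0.5, -0.1, -0.0]
grip_width: -0.0001
gripper_force: 0.0
```

Run:
```python
from h import *
np.set_printoptions(precision=4,suppress=True)
print(r.get_obs()["clock"],r.get_obs()["tcp_pos"])
D=r.grab_frame("side");S=r.grab_frame("scene")
for a,b,c in(((216,150),(267,325),OR),((235,187),(288,267),BL)):
    p,q=cen(S,a,*c),cen(D,b,*c); print(p,q,tri([ray(S,p[1]),ray(D,q[1])]))
Z=lambda f,x,y,w,h:cv2.resize(cv2.cvtColor(f["pixels"][y:y+h,x:x+w],cv2.COLOR_RGB2BGR),(380,300))
cv2.imwrite("pics/c3.png",np.hstack([Z(S,130,80,254,200),Z(D,180,170,254,200)]))
```

```text
10.925 [0.491  0.0699 0.1906]
(array([216.5, 151. ]), array([216.3636, 150.9091]), 11) (array([266.5, 327.5]), array([266.4744, 327.7308]), 78) (array([0.5124, 0.2235, 0.037 ]), [np.float64(0.00024287321390967695), np.float64(0.00024287321390957013)])
(array([234.5, 186. ]), array([234.5   , 186.2683]), 82) (array([286.5, 267. ]), array([286.4235, 267.0882]), 170) (array([0.4888, 0.0677, 0.0303]), [np.float64(0.0001151395156560757), np.float64(0.0001151395156560541)])
```

View pics/c3.png

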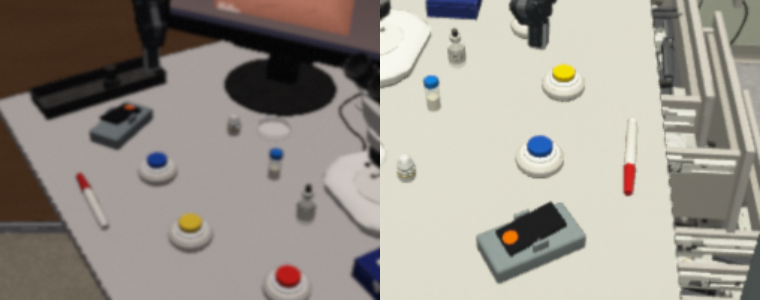

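The final crops show the rocker still on and the blue key back up at exactly its starting pixels. Nothing else has moved, and the arm is clear.

```bash
python3 -c "
from bench import r
print(r.hand_in())"
```

```text
the job is handed in; nothing more can be done
None
```

Job handed in at about 11 s: I switched the lamp on first, then pressed the blue key fully down at about 11 N; it came back up, and the final pictures show nothing else disturbed, though the hand-in gave no verdict.

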